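# Make room in the tub row and slide the red tub in

## Task

Nudge the packed tubs in the rack apart and slide the red-lidded tub into the row, next to the yellow-lidded tub on its left (as seen from the robot), between it and its blue neighbour. All five tubs must end flat on the worktop, square in the row and fully back against the rack's stop under the wire shelf, grip bars towards the front. Only slide the tubs of the row, do not lift or tip them; keep the red tub upright, and leave the green-lidded tub, the bowl and the mug where they are.

Things in the scene. Friction and masses are not known exactly. Their poses are not given: they have to be found in the camera images.
- rack: Fixed steel rack without floor. Origin: on the worktop, middle of the row of home tubs; x to the rear stop, y along the row (left seen from the robot), z up; front (-x) open. End cheeks' inner faces at y = -178 and +178 mm, cheeks 10 thick, 36 high, x = -54 to +64 mm, 48 high behind x = +14. Rear stop's face at x = +58 mm: a tub fully home has its centre at x = 0 to +3 mm.
- shelf_edge (a point): Middle of the lower front edge of the rack's fixed wire shelf, which covers the row from the rack's x = +20 to +70 mm, underside 43, top 48 mm above the worktop. Tub bodies pass under it with 9 mm to spare, grip bars do not: a tub cannot be lowered straight home, but is set down with its centre at x below about -37 mm and slid back.
- cheek_left (a point): Top of the left (+y) cheek's inner face, 178 mm from the rack's middle. The four row tubs start 1.5 mm apart (65.5 mm between centres); the rack's free length, 95 mm, is split at random, 25 to 68 mm of it at this end: tubs must slide towards both ends. Pushed level low on its grip bar with some newtons (friction about 0.35) a tub slides and shoves those beyond it along.
- red: White food tub, red lid and grip bar; 110 (x) x 64 (y) x 34 mm high with its flat lid, 0.21 to 0.42 kg. Origin: centre of its underside, z up. The bar stands on the lid near the -x end: x = -40 to +8 mm, 16 mm thick in y, z = 34 to 70 mm. Loose; starts outside the rack among other things, turned up to 0.8 rad from the world's x. To be put into the row.
- yellow: White food tub, yellow lid and grip bar; 110 (x) x 64 (y) x 34 mm high with its flat lid, 0.21 to 0.42 kg. Origin: centre of its underside, z up. The bar stands on the lid near the -x end: x = -40 to +8 mm, 16 mm thick in y, z = 34 to 70 mm. Loose, one of the four packed side by side in the rack, axes along the rack's. Never the leftmost of them. The red tub goes next to it on its +y side.
- blue1: White food tub, blue lid and grip bar; 110 (x) x 64 (y) x 34 mm high with its flat lid, 0.21 to 0.42 kg. Origin: centre of its underside, z up. The bar stands on the lid near the -x end: x = -40 to +8 mm, 16 mm thick in y, z = 34 to 70 mm. Loose, one of the four packed side by side in the rack, axes along the rack's. Always the leftmost (+y) one at the start.
- blue2: White food tub, blue lid and grip bar; 110 (x) x 64 (y) x 34 mm high with its flat lid, 0.21 to 0.42 kg. Origin: centre of its underside, z up. The bar stands on the lid near the -x end: x = -40 to +8 mm, 16 mm thick in y, z = 34 to 70 mm. Loose, one of the four packed side by side in the rack, axes along the rack's.
- blue3: White food tub, blue lid and grip bar; 110 (x) x 64 (y) x 34 mm high with its flat lid, 0.21 to 0.42 kg. Origin: centre of its underside, z up. The bar stands on the lid near the -x end: x = -40 to +8 mm, 16 mm thick in y, z = 34 to 70 mm. Loose, one of the four packed side by side in the rack, axes along the rack's.
- green: White food tub, green lid and grip bar; 110 (x) x 64 (y) x 34 mm high with its flat lid, 0.21 to 0.42 kg. Origin: centre of its underside, z up. The bar stands on the lid near the -x end: x = -40 to +8 mm, 16 mm thick in y, z = 34 to 70 mm. Loose bystander outside the rack. Do not disturb.
- bowl: Steel bowl, rim 110 mm across, 50 mm high, loose bystander; origin: centre of its underside. Do not disturb.
- mug: White mug, 80 mm across, 85 mm high, handle at its +y side, loose bystander; origin: centre of its underside. Do not disturb.
There are look-alikes about, which are no part of the job. Leave any pink look-alike of the red alone. Leave any pink look-alike of the blue3 alone.

How it is judged (in metres and radians):
On the way, in this order (a step that is already met when the one before it is completed fails the run):
1. a gap wide enough for the red tub (at least 63 mm) is open on the yellow tub's left ((y of blue1 in the frame of yellow below 0 m or y of blue1 in the frame of yellow above 0.127 m) and (y of blue2 in the frame of yellow below 0 m or y of blue2 in the frame of yellow above 0.127 m) and (y of blue3 in the frame of yellow below 0 m or y of blue3 in the frame of yellow above 0.127 m)), for 0.2 s.
2. the red tub has been slid back under the shelf to its home place beside the yellow tub (x of red in the frame of rack between -0.014 and 0.01 m and y of red in the frame of rack between -0.16 and 0.16 m and height (world z) of red below 0.006 m and angle between red's own z axis and vertical below 0.06 rad and angle between the x axis of red and the x axis of rack, either way round below 0.14 rad and y of red in the frame of yellow between 0.058 and 0.105 m), for 0.2 s.
At the end, for the whole second after the job is handed in: Red is directly left (+y) of yellow, 58 to 105 mm between centres, former left neighbours further left; all five tubs in the rack with x -14 to +10 mm, |y| < 160 mm, flat (z < 6 mm, tilt < 0.06 rad), square to the rack within 0.14 rad, at rest (all of step 2 and x of blue1 in the frame of rack between -0.014 and 0.01 m and y of blue1 in the frame of rack between -0.16 and 0.16 m and height (world z) of each of blue1, blue2, blue3, yellow below 0.006 m and angle between each of blue1, blue2, blue3, yellow's own z axis and vertical below 0.06 rad and angle between the x axis of each of blue1, blue2, blue3, yellow and the x axis of rack, either way round below 0.14 rad and x of blue2 in the frame of rack between -0.014 and 0.01 m and y of blue2 in the frame of rack between -0.16 and 0.16 m and x of blue3 in the frame of rack between -0.014 and 0.01 m and y of blue3 in the frame of rack between -0.16 and 0.16 m and x of yellow in the frame of rack between -0.014 and 0.01 m and y of yellow in the frame of rack between -0.16 and 0.16 m and (y of blue1 in the frame of red above 0.055 m or y of blue1 in the frame of yellow below -0.055 m) and (y of blue2 in the frame of red above 0.055 m or y of blue2 in the frame of yellow below -0.055 m) and (y of blue3 in the frame of red above 0.055 m or y of blue3 in the frame of yellow below -0.055 m) and y of blue1 in the frame of red above 0.055 m and linear speed of each of blue1, blue2, blue3, yellow, red below 0.01 m/s); the robot touches nothing.
It fails at once if a tub of the row is lifted more than 15 mm or tipped more than 0.3 rad (height (world z) of any of blue1, blue2, blue3, yellow above 0.015 m or angle between any of blue1, blue2, blue3, yellow's own z axis and vertical above 0.3 rad).
It fails at once if the red tub is tipped more than 0.5 rad (angle between red's own z axis and vertical above 0.5 rad).
It fails at once if the green tub, the bowl or the mug is moved more than 25 mm (distance of any of green, bowl, mug from where it was at the start of the episode above 0.025 m).
It also fails if it takes over 56 s, if anything falls off the work surface, if the arm or the gripper's body presses on something with over 40 N, if the wrist force passes 120 N, or if a joint passes its speed limit or range.

## Robot

A 7-joint arm with a two-finger parallel gripper is mounted at the origin on the work surface. World frame = base frame: x ahead of the robot, y to its left, z up, the work surface at z = 0. Lengths are in mm, angles in rad, forces in N, time in s.
With the tool pointing down it reaches from about 400 to 900 mm from the base axis. Payload 5.6 kg.
Tool frame: the origin (TCP) lies between the finger pads; the fingertips stand 14 mm ahead of it and the grasp point (between the pads) lies 5 mm behind it; z points along the fingers, y is the direction in which the jaws open and shut (so a half turn about z gives the same grasp; the last joint's range is limited). The gripper opens to 92 mm and grips with 3 to 60 N. Pads are 20 mm wide; open, the fingers measure 128 mm over their backs; the gripper's body (75 mm by 189 mm) begins 69 mm behind the grasp point.
Start: joints at [1.225, 0.468, -0.012, 1.603, 0.006, 1.071, -0.056], TCP at [193.785, -620.448, 228.592] pointing down, gripper open.
Joint ranges: [-2.53, 2.53], [-0.31, 2.02], [-1.57, 1.55], [0.28, 2.44], [-1.29, 4.43], [0.15, 1.84], [-2.92, 2.92]. Speed limits (rad/s): [2.57, 2.57, 3.14, 3.14, 3.14, 3.14, 3.14].

## Interface

Orientations are given as [roll, pitch, yaw] about the fixed x, y, z axes, in that order (R = Rz(yaw) Ry(pitch) Rx(roll)).
In Python, from bench import env gives the robot as it stands.
- The arm moves only by the shell command python3 -m pendant 'ROWS' [OPENING] [FORCE]. ROWS is JSON, a list of rows, each an object of numbers: "dx", "dy", "dz": the shift along the tool's x, y, z each as a share of 0.075 m, from -1 to 1; "ax", "ay", "az": the turn, a rotation vector about the tool's x, y, z each as a share of 45 degrees, from -1 to 1. A call has 1 to 20 rows; each row shifts and turns the commanded pose from where the row before left it, along the tool's axes as they then stand; what a row does not reach is not made up. A row lasts 1/10 s, in which the tool goes at most 50 mm and 8.59 degrees, less where a joint would pass 70% of its speed; a pose out of reach is approached as far as the arm can. A call with a number of a shift or a turn outside -1 to 1 is refused whole. A call with a gripper value outside its range is refused whole. OPENING is the opening, from -1 (shut) to 1 (fully open), set as the call begins (- or left out, the last holds). The fingers move at their own pace and stop on an object; FORCE is the grip in N (left out, the last holds). Time passes only in rows, so rows that do not move let the fingers close. It gives the time, the measured TCP pose, the force and the opening at its end, in the units of the state.
- env.get_obs(): the state, without advancing time (a new reading comes with each control period).
- env.camera(name): name is "scene" or "side" or "wrist"; returns the picture (384x512x3 uint8, blue, green, red); there is no depth.
- env.calibration(name): a dict with "fovy" (degrees; the focal length in pixels is half the picture's height over the tangent of half this angle, whatever the lens; pixels are square), "cx", "cy" (the principal point, pixels), "D" ([k1, k2, p1, p2, k3] as OpenCV has them; the pictures are not rectified), "R" (3x3) and "t" (3): a world point X has camera coordinates R X + t; the wrist camera has in their place "mount" (4x4, takes a point from camera to tool coordinates, whose origin is the TCP and whose axes are the flange's). Camera axes: x right, y down, z forward; pixel columns grow to the right and rows downward; lengths in mm; the calibration is good to about 2 mm. A picture is of the moment at which its call begins: read the wrist's pose just before it. calibration takes no time and is no camera call.
- env.finish_job(): hands the job in, once; it reports no verdict.
The state is a dict: "t": time; "joint_positions": joint angles; "joint_velocities": joint speeds; "effort": joint torques, N m; "position": TCP position; "eef_rot": TCP orientation; "contact_force": force on the tool from outside, world axes, zero at the start; "torque": the same for the moment, N m; "gripper_width": finger opening in mm.
Only numpy, scipy, OpenCV 4.12 (cv2) and the standard library are available. Lean on these libraries where they do the work, as an engineer would, in place of code of your own. Each camera call takes 0.05 s, during which the arm holds its last target.

## Working session

There is one attempt and no reset: what is moved stays moved. The work goes in short steps, Python scripts to look and compute and a shell command to move; the robot and the scene stay as the last step left them, time stands still between calls to the robot, and variables do not carry over. Pictures are saved under pics/ and viewed, and the job is handed in when it is done.

```bash
ls; mkdir -p pics; python3 - <<'E'
from bench import env
import cv2,numpy as np
o=env.get_obs();print({k:np.round(v,3) for k,v in o.items()})
for n in("scene","side","wrist"):
    cv2.imwrite(f"pics/{n}0.png",env.camera(n))
    c=env.calibration(n);print(n,{k:np.round(v,3).tolist() for k,v in c.items()})
E
```

```text
pics
{'t': np.float64(0.0), 'joint_positions': array([ 1.225,  0.468, -0.012,  1.604,  0.006,  1.071, -0.056]), 'joint_velocities': array([ 0.001,  0.   ,  0.   ,  0.   , -0.002, -0.001, -0.001]), 'effort': array([-0.0000e+00, -5.2057e+01, -1.3000e-02, -2.4374e+01, -5.7000e-02,
        1.7000e-02,  0.0000e+00]), 'position': array([ 193.576, -619.92 ,  227.634]), 'eef_rot': array([-3.14 ,  0.   ,  0.303]), 'contact_force': array([-0.012, -0.536, -0.871]), 'torque': array([-0.028,  0.02 , -0.034]), 'gripper_width': np.float64(91.801)}
scene {'fovy': 55.948, 'cx': 261.8, 'cy': 193.229, 'D': [-0.046, 0.0, 0.0, 0.0, 0.0], 'R': [[0.646, 0.763, 0.015], [0.446, -0.361, -0.819], [-0.62, 0.536, -0.573]], 't': [-337.146, -196.237, 1223.79]}
side {'fovy': 43.274, 'cx': 250.081, 'cy': 189.324, 'D': [-0.103, 0.0, 0.0, 0.0, 0.0], 'R': [[-0.803, -0.596, 0.015], [-0.328, 0.422, -0.845], [0.497, -0.684, -0.534]], 't': [405.746, 213.76, 1072.703]}
wrist {'fovy': 71.865, 'cx': 253.077, 'cy': 190.564, 'D': [-0.029, 0.0, 0.0, 0.0, 0.0], 'mount': [[0.0, -0.962, -0.272, 76.764], [1.0, 0.0, 0.0, 0.456], [-0.0, -0.272, 0.962, -154.906], [0.0, 0.0, 0.0, 1.0]]}
```

View pics/scene0.png

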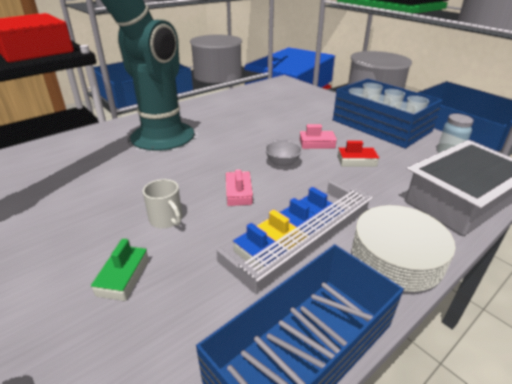

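View pics/side0.png

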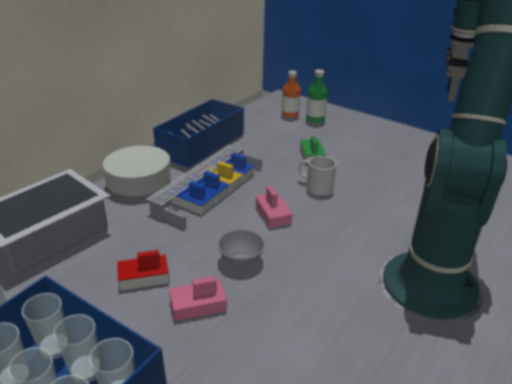

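View pics/wrist0.png

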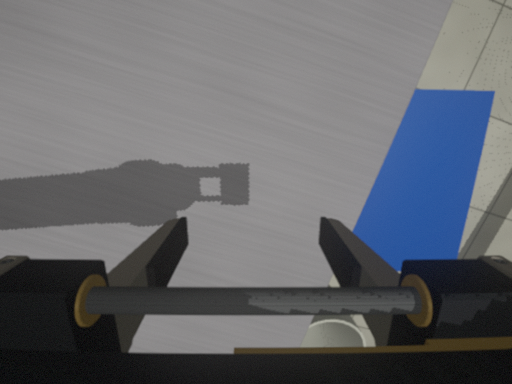

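```bash
cat > h.py <<'E'
import numpy as np,cv2
from bench import env
from scipy.spatial.transform import Rotation as Ro
def cam(n,obs=None):
    c=env.calibration(n);f=192/np.tan(np.radians(c['fovy'])/2)
    K=np.array([[f,0,c['cx']],[0,f,c['cy']],[0,0,1]]);D=np.array(c['D'],float)
    if n=='wrist':
        T=np.eye(4);T[:3,:3]=Ro.from_euler('xyz',obs['eef_rot']).as_matrix();T[:3,3]=obs['position']
        M=T@np.array(c['mount']);R=M[:3,:3].T;t=-R@M[:3,3]
    else: R=np.array(c['R']);t=np.array(c['t'])
    return K,D,R,t
def cast(C,pts,z):
    K,D,R,t=C;p=cv2.undistortPoints(np.array(pts,float).reshape(-1,1,2),K,D).reshape(-1,2)
    d=np.c_[p,np.ones(len(p))]@R;o=-R.T@t
    return o+d*((z-o[2])/d[:,2])[:,None]
def proj(C,X):
    K,D,R,t=C;return cv2.projectPoints(np.array(X,float).reshape(-1,3),cv2.Rodrigues(R)[0],t,K,D)[0].reshape(-1,2)
def masks(im):
    h=cv2.cvtColor(im,cv2.COLOR_BGR2HSV);r=lambda a,b:cv2.inRange(h,a,b)
    return dict(yellow=r((18,120,90),(32,255,255)),blue=r((105,140,60),(125,255,255)),
      red=r((0,190,60),(8,255,255))|r((172,190,60),(180,255,255)),green=r((45,120,60),(75,255,255)),pink=r((160,60,80),(178,175,255)))
def rect(pts):
    (c,(w,h),a)=cv2.minAreaRect(np.float32(pts));return c,w,h,a
E
python3 - <<'E'
from h import *
for n in("scene","side"):
    im=cv2.imread(f"pics/{n}0.png");C=cam(n)
    for k,m in masks(im).items():
        N,l,s,c=cv2.connectedComponentsWithStats(m)
        for i in range(1,N):
            if s[i,4]>60: print(n,k,s[i],np.round(cast(C,[c[i]],45)[0,:2]))
    x=(210,150,400,300) if n=="scene" else (130,130,320,310)
    cv2.imwrite(f"pics/{n}0z.png",cv2.resize(im[x[1]:x[3],x[0]:x[2]],None,fx=4,fy=4 if n=="scene" else 3.3,interpolation=cv2.INTER_CUBIC))
E
```

```text
scene yellow [258 210  37  30 592] [633. -55.]
scene blue [ 273   48   42   35 1123] [-247.  864.]
scene blue [318  54  16  32 368] [-92. 923.]
scene blue [245  58  23  15 227] [-325.  689.]
scene blue [108  63  29  45 839] [-456.   51.]
scene blue [176  66  16  27 338] [-360.  294.]
scene blue [ 95  68  11  30 133] [-561.   -3.]
scene blue [ 334   80  178   70 5759] [530. 808.]
scene blue [282 188  49  38 896] [627.  44.]
scene blue [234 224  39  31 627] [ 638. -122.]
scene blue [  197   246   206   138 11995] [ 834. -182.]
scene blue [322 334  49  50  62] [ 926. -184.]
scene red [   0   13   74   49 2827] [-1780.   -14.]
scene red [340 142  37  16 378] [532. 358.]
scene green [338   0 108  13 672] [-1207.  3400.]
scene green [  92  239   54   51 1400] [ 537. -363.]
scene pink [300 124  37  25 740] [400. 329.]
scene pink [226 169  27  37 881] [469. -31.]
side yellow [213 162  29  22 333] [624. -45.]
side blue [  264     0   199   132 19609] [  815. -1406.]
side blue [ 155  101   87   52 1726] [ 910. -226.]
side blue [501 104  11  50 285] [  22. -890.]
side blue [156 130  79  37 507] [781. -87.]
side blue [228 153  25  20 273] [ 628. -113.]
side blue [178 172  50  33 836] [619.  63.]
side blue [   0  277  162  107 2769] [468. 561.]
side blue [ 54 358  15  19 174] [432. 654.]
side blue [148 366  15  18  66] [292. 561.]
side red [118 251  49  29 942] [516. 380.]
side green [309  77  18  22 274] [ 754. -797.]
side green [302 137  22  19 272] [ 511. -338.]
side pink [256 185  36  43 963] [415.  22.]
side pink [ 169  276   58   45 1882] [356. 379.]
```

View pics/scene0z.png

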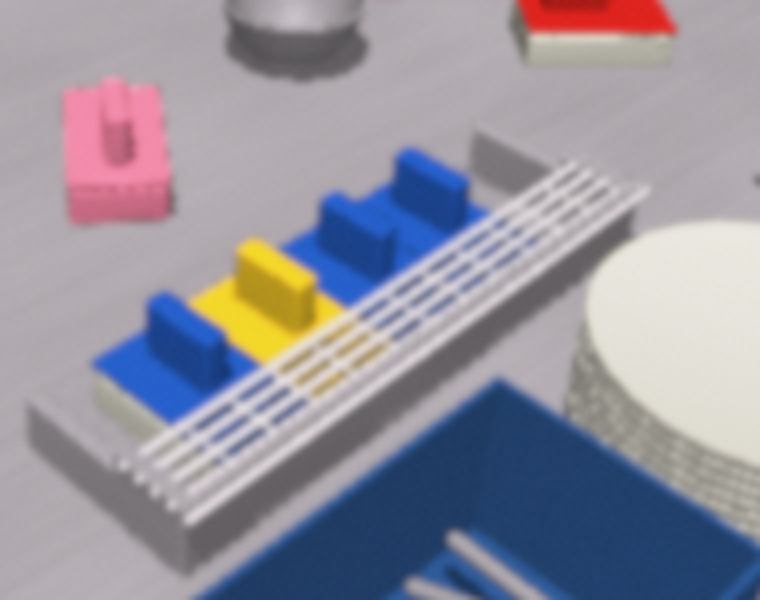

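```bash
R='{"dx":0.47,"dy":-0.416}'; python3 -m pendant '[{"dx":0.47,"dy":-0.416},{"dx":0.47,"dy":-0.416},{"dx":0.47,"dy":-0.416},{"dx":0.47,"dy":-0.416},{"dx":0.47,"dy":-0.416},{"dx":0.47,"dy":-0.416},{"dx":0.47,"dy":-0.416},{"dx":0.47,"dy":-0.416},{"dx":0.47,"dy":-0.416},{"dx":0.47,"dy":-0.416},{"dx":0.47,"dy":-0.416},{"dx":0.47,"dy":-0.416},{"dx":0.47,"dy":-0.416},{"dx":0.47,"dy":-0.416},{"dx":0.47,"dy":-0.416},{"az":0.19},{"az":0.19},{"az":0.006},{}]' 1
python3 - <<'E'
from h import *
import json
o=env.get_obs();im=env.camera("wrist");cv2.imwrite("pics/w1.png",im)
json.dump({k:np.array(v).tolist() for k,v in o.items()},open("o1.json","w"))
E
```

```text
invalid input at $[0]: expected keys dx, dy, dz, ax, ay, az
```

View pics/w1.png

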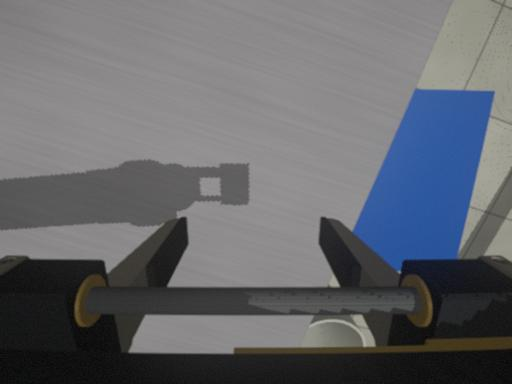

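```bash
python3 -m pendant '[{"dx":0.47,"dy":-0.416,"dz":0,"ax":0,"ay":0,"az":0},{"dx":0.47,"dy":-0.416,"dz":0,"ax":0,"ay":0,"az":0},{"dx":0.47,"dy":-0.416,"dz":0,"ax":0,"ay":0,"az":0},{"dx":0.47,"dy":-0.416,"dz":0,"ax":0,"ay":0,"az":0},{"dx":0.47,"dy":-0.416,"dz":0,"ax":0,"ay":0,"az":0},{"dx":0.47,"dy":-0.416,"dz":0,"ax":0,"ay":0,"az":0},{"dx":0.47,"dy":-0.416,"dz":0,"ax":0,"ay":0,"az":0},{"dx":0.47,"dy":-0.416,"dz":0,"ax":0,"ay":0,"az":0},{"dx":0.47,"dy":-0.416,"dz":0,"ax":0,"ay":0,"az":0},{"dx":0.47,"dy":-0.416,"dz":0,"ax":0,"ay":0,"az":0},{"dx":0.47,"dy":-0.416,"dz":0,"ax":0,"ay":0,"az":0},{"dx":0.47,"dy":-0.416,"dz":0,"ax":0,"ay":0,"az":0},{"dx":0.47,"dy":-0.416,"dz":0,"ax":0,"ay":0,"az":0},{"dx":0.47,"dy":-0.416,"dz":0,"ax":0,"ay":0,"az":0},{"dx":0.47,"dy":-0.416,"dz":0,"ax":0,"ay":0,"az":0},{"dx":0,"dy":0,"dz":0,"ax":0,"ay":0,"az":0.19},{"dx":0,"dy":0,"dz":0,"ax":0,"ay":0,"az":0.19},{"dx":0,"dy":0,"dz":0,"ax":0,"ay":0,"az":0.006},{"dx":0,"dy":0,"dz":0,"ax":0,"ay":0,"az":0}]' 1
python3 - <<'E'
from h import *
import json
o=env.get_obs();im=env.camera("wrist");cv2.imwrite("pics/w1.png",im);print(o['position'],o['eef_rot'],o['t'])
json.dump({k:np.array(v).tolist() for k,v in o.items()},open("o1.json","w"))
E
```

```text
t: 2.1
position: [558.8, -16.1, 228.5]
eef_rot: [3.141, 0.0, 0.003]
contact_force: [0.0, 0.6, -0.5]
gripper_width: 91.9
[558.81880564 -16.14702338 228.45031804] [3.14143877e+00 3.06750558e-04 2.79941318e-03] 2.1
```

View pics/w1.png

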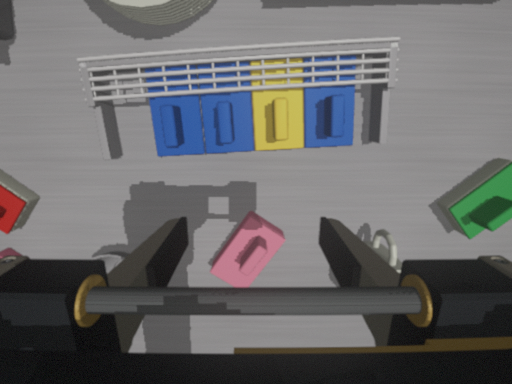

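```bash
python3 - <<'E'
import cv2
im=cv2.imread("pics/w1.png")
cv2.imwrite("pics/w1z.png",cv2.resize(im[30:190,70:410],None,fx=2.35,fy=2.35,interpolation=cv2.INTER_CUBIC))
cv2.imwrite("pics/w1r.png",cv2.resize(im[150:260,0:80],None,fx=5,fy=5,interpolation=cv2.INTER_CUBIC))
E
```

```text
(no output)
```

View pics/w1z.png

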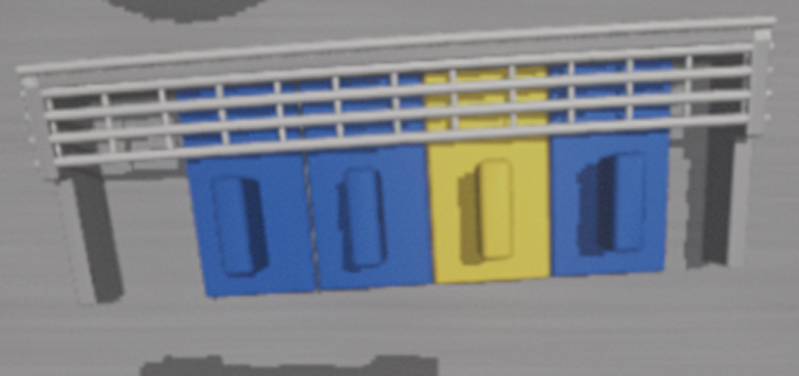

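```bash
python3 - <<'E'
from h import *
import json
o=json.load(open("o1.json"));C=cam("wrist",o)
z=lambda p:np.array(p)/2.35+[70,30]
L=cast(C,z([(206,296),(313,291),(317,290),(432,284),(435,283),(550,277),(553,276),(664,270)]),34)
print("lid front corners",np.round(L[:,:2],1).tolist())
d=L[-1]-L[0];print("yaw",np.arctan2(-d[0],d[1])if 0 else np.arctan2(d[0],-d[1]), np.linalg.norm(d[:2]))
K=cast(C,z([(95,302),(729,264)]),36);print("cheeks",np.round(K[:,:2],1).tolist(),np.linalg.norm(K[0]-K[1]))
S=cast(C,z([(55,163),(748,119)]),45);print("shelf front",np.round(S[:,:2],1).tolist())
# masks
im=cv2.imread("pics/w1.png");m=masks(im)
for k in m:
    N,l,s,c=cv2.connectedComponentsWithStats(m[k])
    for i in range(1,N):
        if s[i,4]>150:
            ys,xs=np.where(l==i);q=rect(np.c_[xs,ys]);print(k,s[i],np.round(cast(C,cv2.boxPoints(q[:1]+((q[1],q[2]),)+(q[3],)),34)[:,:2]).tolist())
E
```

```text
lid front corners [[584.2, 110.0], [587.1, 49.3], [587.6, 47.0], [591.1, -17.6], [591.7, -19.3], [595.3, -83.5], [595.8, -85.1], [599.5, -147.2]]
yaw 0.059559728215567605 257.6571410428072
cheeks [[581.1, 173.0], [603.3, -182.6]] 356.2067003839318
shelf front [[655.5, 179.3], [677.7, -178.9]]
yellow [ 252   88   52   62 2936] [[666.0, -15.0], [670.0, -77.0], [596.0, -85.0], [592.0, -19.0]]
yellow [ 74 279  17  46 249] [[312.0, 281.0], [398.0, 249.0], [394.0, 234.0], [309.0, 264.0]]
blue [ 305   86   49   61 2286] [[672.0, -81.0], [672.0, -141.0], [598.0, -148.0], [598.0, -85.0]]
blue [ 201   92   52   61 2804] [[661.0, 49.0], [665.0, -12.0], [592.0, -17.0], [588.0, 48.0]]
blue [ 150   95   55   61 2779] [[657.0, 114.0], [664.0, 53.0], [589.0, 48.0], [581.0, 112.0]]
red [  0 187  19  45 298] [[474.0, 357.0], [541.0, 339.0], [541.0, 312.0], [474.0, 329.0]]
green [ 450  163   62   75 2404] [[510.0, -294.0], [577.0, -370.0], [527.0, -424.0], [454.0, -346.0]]
pink [ 210  211   75   77 3225] [[414.0, 53.0], [511.0, -14.0], [469.0, -67.0], [366.0, -2.0]]
```

View pics/w1r.png

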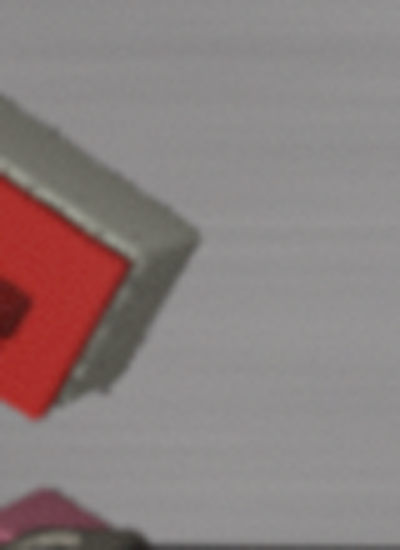

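```bash
python3 -m pendant '[{"dx":0,"dy":0,"dz":0,"ax":0,"ay":0,"az":-0.076},{"dx":0.553,"dy":0.03,"dz":0,"ax":0,"ay":0,"az":0},{"dx":0.553,"dy":0.03,"dz":0,"ax":0,"ay":0,"az":0},{"dx":0,"dy":0,"dz":0.593,"ax":0,"ay":0,"az":0},{"dx":0,"dy":0,"dz":0.593,"ax":0,"ay":0,"az":0},{"dx":0,"dy":0,"dz":0.593,"ax":0,"ay":0,"az":0},{"dx":0,"dy":0,"dz":0,"ax":0,"ay":0,"az":0},{"dx":0,"dy":0,"dz":0,"ax":0,"ay":0,"az":0}]' -1 20
python3 - <<'E'
from h import *
o=env.get_obs();print(np.round(o['position'],1),np.round(o['eef_rot'],4))
for n,x in (("scene",(200,110,380,290)),("wrist",(70,0,440,278))):
    im=env.camera(n);cv2.imwrite(f"pics/{n}2.png",cv2.resize(im[x[1]:x[3],x[0]:x[2]],None,fx=3 if n!="wrist" else 2,fy=3 if n!="wrist" else 2,interpolation=cv2.INTER_CUBIC))
E
```

```text
t: 2.95
position: [642.1, -15.9, 95.5]
eef_rot: [-3.141, 0.001, 0.06]
contact_force: [1.5, 0.4, 1.3]
gripper_width: 30.1
[642.1 -15.9  95.5] [-3.1412e+00  8.0000e-04  5.9900e-02]
```

View pics/scene2.png

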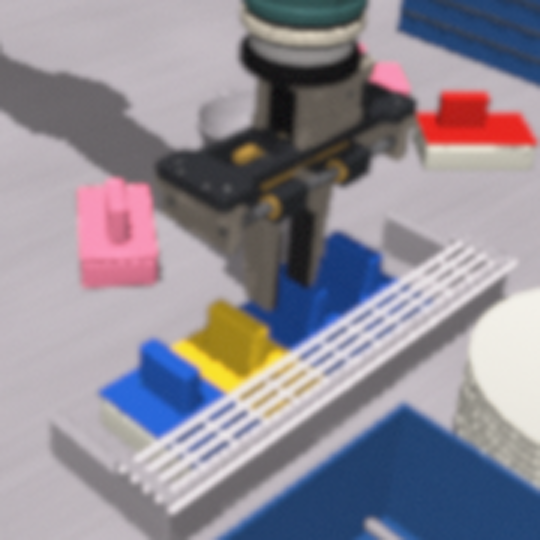

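View pics/wrist2.png

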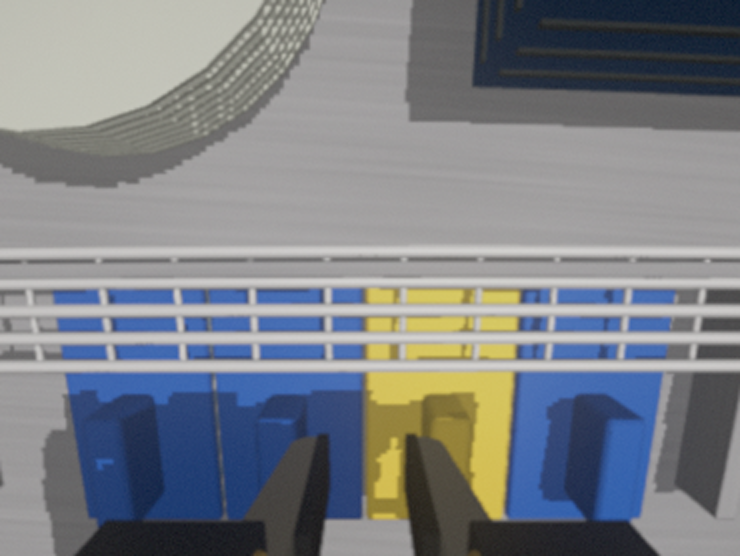

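```bash
python3 -m pendant '[{"dx":0,"dy":0,"dz":0,"ax":0,"ay":0,"az":0},{"dx":0,"dy":0,"dz":0,"ax":0,"ay":0,"az":0},{"dx":0,"dy":0,"dz":0,"ax":0,"ay":0,"az":0},{"dx":0,"dy":0,"dz":0.1,"ax":0,"ay":0,"az":0},{"dx":0,"dy":0,"dz":0.2,"ax":0,"ay":0,"az":0},{"dx":0,"dy":0,"dz":0.2,"ax":0,"ay":0,"az":0},{"dx":0,"dy":0,"dz":0.06,"ax":0,"ay":0,"az":0},{"dx":0,"dy":0,"dz":0,"ax":0,"ay":0,"az":0}]' -1 20
```

```text
t: 3.85
position: [640.9, -15.6, 51.2]
eef_rot: [-3.141, 0.003, 0.059]
contact_force: [-0.4, -0.7, -0.3]
gripper_width: 0.4
```

```bash
python3 -m pendant '[{"dx":0,"dy":-0.04,"dz":-0.02,"ax":0,"ay":0,"az":0},{"dx":0,"dy":-0.06,"dz":0,"ax":0,"ay":0,"az":0},{"dx":0,"dy":-0.06,"dz":0,"ax":0,"ay":0,"az":0},{"dx":0,"dy":-0.08,"dz":0,"ax":0,"ay":0,"az":0},{"dx":0,"dy":-0.08,"dz":0,"ax":0,"ay":0,"az":0},{"dx":0,"dy":-0.08,"dz":0,"ax":0,"ay":0,"az":0}]' -1 20
python3 - <<'E'
from h import *
o=env.get_obs();print(np.round(o['position'],1),np.round(o['eef_rot'],4))
cv2.imwrite("pics/w3.png",env.camera("wrist"))
E
```

```text
t: 4.45
position: [641.3, 12.2, 55.8]
eef_rot: [3.139, -0.002, 0.058]
contact_force: [0.2, -6.3, 3.5]
gripper_width: 0.7
[641.3  12.2  55.8] [ 3.1386e+00 -2.0000e-03  5.7800e-02]
```

View pics/w3.png

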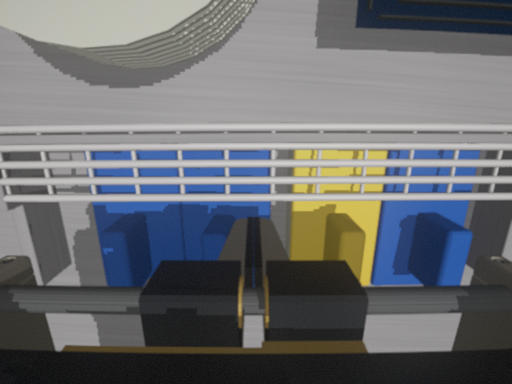

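```bash
python3 -m pendant '[{"dx":0,"dy":-0.08,"dz":0.02,"ax":0,"ay":0,"az":0},{"dx":0,"dy":-0.08,"dz":0,"ax":0,"ay":0,"az":0},{"dx":0,"dy":-0.08,"dz":0,"ax":0,"ay":0,"az":0},{"dx":0,"dy":-0.08,"dz":0,"ax":0,"ay":0,"az":0},{"dx":0,"dy":-0.05,"dz":0,"ax":0,"ay":0,"az":0},{"dx":0,"dy":0,"dz":0,"ax":0,"ay":0,"az":0}]' -1 20
python3 - <<'E'
from h import *
o=env.get_obs();print(np.round(o['position'],1),np.round(o['eef_rot'],4))
cv2.imwrite("pics/w4.png",env.camera("wrist"))
E
```

```text
t: 5.1
position: [639.5, 41.3, 54.1]
eef_rot: [3.14, -0.002, 0.059]
contact_force: [1.2, -4.1, 3.9]
gripper_width: 0.5
[639.5  41.3  54.1] [ 3.1403e+00 -2.0000e-03  5.9000e-02]
```

View pics/w4.png

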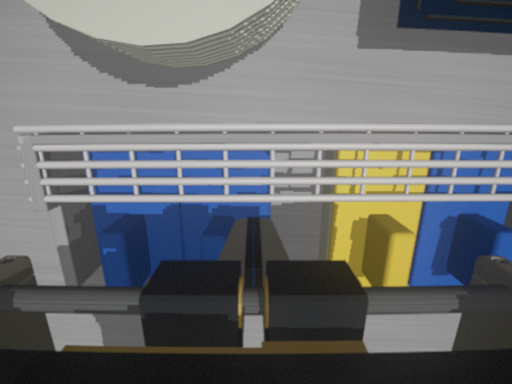

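```bash
python3 -m pendant '[{"dx":0.02,"dy":0.24,"dz":0,"ax":0,"ay":0,"az":0},{"dx":0,"dy":0.26,"dz":0,"ax":0,"ay":0,"az":0},{"dx":0,"dy":0.22,"dz":0,"ax":0,"ay":0,"az":0},{"dx":0,"dy":0.08,"dz":0,"ax":0,"ay":0,"az":0},{"dx":0,"dy":0.08,"dz":0,"ax":0,"ay":0,"az":0},{"dx":0,"dy":0.08,"dz":0,"ax":0,"ay":0,"az":0},{"dx":0,"dy":0.08,"dz":0,"ax":0,"ay":0,"az":0},{"dx":0,"dy":0.08,"dz":0,"ax":0,"ay":0,"az":0},{"dx":0,"dy":0.06,"dz":0,"ax":0,"ay":0,"az":0},{"dx":0,"dy":0,"dz":0,"ax":0,"ay":0,"az":0}]' -1 20
python3 - <<'E'
from h import *
o=env.get_obs();print(np.round(o['position'],1),np.round(o['eef_rot'],4))
cv2.imwrite("pics/w5.png",env.camera("wrist"))
E
```

```text
t: 6.15
position: [645.9, -46.8, 53.4]
eef_rot: [3.141, -0.001, 0.059]
contact_force: [0.3, 2.0, 3.7]
gripper_width: 0.3
[645.9 -46.8  53.4] [ 3.1412e+00 -1.0000e-03  5.9000e-02]
```

View pics/w5.png

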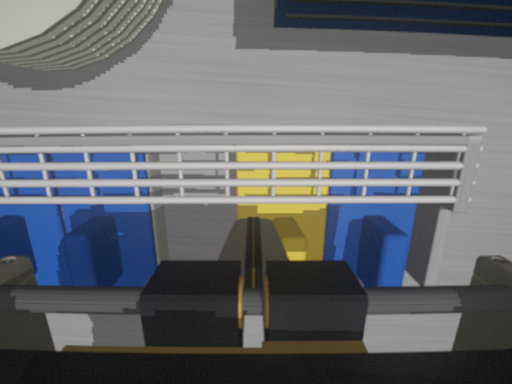

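```bash
python3 -m pendant '[{"dx":0,"dy":-0.06,"dz":0,"ax":0,"ay":0,"az":0},{"dx":0,"dy":0,"dz":-0.4,"ax":0,"ay":0,"az":0},{"dx":0,"dy":0,"dz":-0.6,"ax":0,"ay":0,"az":0},{"dx":-0.2,"dy":-0.2,"dz":-0.6,"ax":0,"ay":0,"az":0},{"dx":-0.4,"dy":-0.2,"dz":-0.4,"ax":0,"ay":0,"az":0},{"dx":-0.5,"dy":-0.2,"dz":-0.35,"ax":0,"ay":0,"az":0},{"dx":0,"dy":0,"dz":0,"ax":0,"ay":0,"az":0}]' 1 20
python3 - <<'E'
from h import *
import json
o=env.get_obs();print(np.round(o['position'],1),np.round(o['eef_rot'],4))
json.dump({k:np.array(v).tolist() for k,v in o.items()},open("o6.json","w"))
im=env.camera("wrist");cv2.imwrite("pics/w6.png",im)
C=cam("wrist",o)
def px(x,y,z):
    return proj(C,[x,y,z])[0].round().tolist()
im2=cv2.resize(im[30:200,70:410],None,fx=2.35,fy=2.35,interpolation=cv2.INTER_CUBIC);cv2.imwrite("pics/w6z.png",im2)
E
```

```text
t: 6.9
position: [557.9, -0.6, 232.8]
eef_rot: [3.139, -0.003, 0.062]
contact_force: [0.1, 0.6, 1.2]
gripper_width: 54.1
[557.9  -0.6 232.8] [ 3.1394e+00 -3.0000e-03  6.1700e-02]
```

View pics/w6z.png

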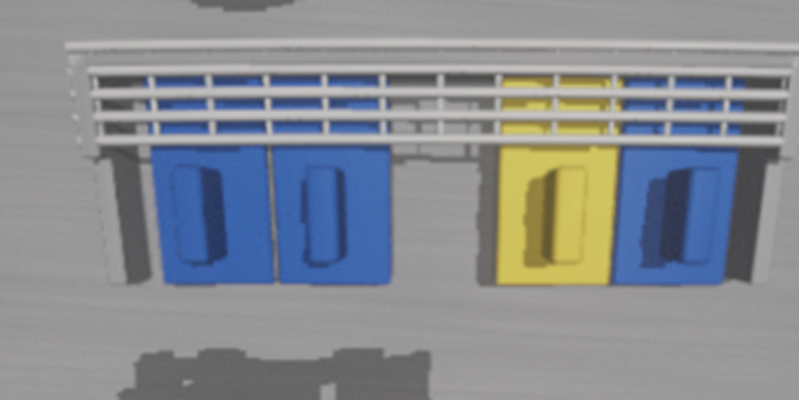

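```bash
python3 - <<'E'
from h import *
import json
o=json.load(open("o6.json"));C=cam("wrist",o)
z=lambda p:np.array(p)/2.35+[70,30]
L=cast(C,z([(164,284),(273,284),(392,284),(498,284),(611,284),(724,284)]),34)[:,:2]
K=cast(C,z([(127,283),(753,283)]),36)[:,:2]
d=K[0]-K[1];yaw=np.arctan2(-d[0],d[1]);R=np.array([[np.cos(yaw),-np.sin(yaw)],[np.sin(yaw),np.cos(yaw)]])
org=K.mean(0)+R@[54,0];print("yaw",yaw,"org",org,np.linalg.norm(d));print(np.round((L-org)@R,1).tolist())
E
```

```text
yaw 0.06164860591578042 org [645.66374949  -1.966522  ] 355.3945644334106
[[-54.9, 157.4], [-55.1, 95.1], [-55.2, 27.5], [-55.2, -32.6], [-55.1, -97.0], [-54.9, -162.0]]
```

```bash
python3 -m pendant '[{"dx":-0.1,"dy":-0.5,"dz":0,"ax":0,"ay":0,"az":0},{"dx":-0.15,"dy":-0.6,"dz":0,"ax":0,"ay":0,"az":0},{"dx":-0.15,"dy":-0.6,"dz":0,"ax":0,"ay":0,"az":0},{"dx":-0.15,"dy":-0.6,"dz":0,"ax":0,"ay":0,"az":0},{"dx":-0.15,"dy":-0.6,"dz":0,"ax":0,"ay":0,"az":0},{"dx":-0.15,"dy":-0.6,"dz":0,"ax":0,"ay":0,"az":0},{"dx":-0.15,"dy":-0.6,"dz":0,"ax":0,"ay":0,"az":0},{"dx":-0.1,"dy":-0.6,"dz":0,"ax":0,"ay":0,"az":0},{"dx":0,"dy":-0.2,"dz":0,"ax":0,"ay":0,"az":0},{"dx":0,"dy":0,"dz":0,"ax":0,"ay":0,"az":0}]' 1 20
python3 - <<'E'
from h import *
import json
o=env.get_obs();print(np.round(o['position'],1),np.round(o['eef_rot'],4))
json.dump({k:np.array(v).tolist() for k,v in o.items()},open("o7.json","w"))
im=env.camera("wrist");cv2.imwrite("pics/w7.png",im)
E
```

```text
t: 7.95
position: [455.6, 361.7, 227.7]
eef_rot: [3.141, 0.002, 0.062]
contact_force: [0.2, -0.8, -1.1]
gripper_width: 92.0
[455.6 361.7 227.7] [3.1409e+00 2.1000e-03 6.2200e-02]
```

View pics/w7.png

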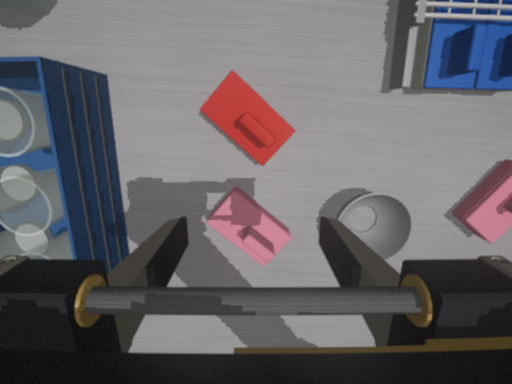

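```bash
python3 - <<'E'
from h import *
import json
o=json.load(open("o7.json"));C=cam("wrist",o)
im=cv2.imread("pics/w7.png")
m=masks(im)["red"];m[:,:180]=0
N,l,s,c=cv2.connectedComponentsWithStats(m);i=1+np.argmax(s[1:,4]);print(s[i])
m=np.uint8(l==i)*255
cn=max(cv2.findContours(m,cv2.RETR_EXTERNAL,cv2.CHAIN_APPROX_NONE)[0],key=len).reshape(-1,2)
W=cast(C,cn,34)[:,:2]
r=cv2.minAreaRect(np.float32(W));b=cv2.boxPoints(r);print(r,b.round(1).tolist())
e=[b[1]-b[0],b[2]-b[1]];L=max(e,key=np.linalg.norm);print("yaw long",np.arctan2(L[1],L[0]))
cv2.imwrite("pics/w7z.png",cv2.resize(im[60:175,190:305],None,fx=5,fy=5,interpolation=cv2.INTER_CUBIC))
E
```

```text
Traceback (most recent call last):
ValueError: attempt to get argmax of an empty sequence
```

```bash
sed -i 's/(0,190,60),(8/(0,165,60),(8/; s/(172,190,60)/(172,165,60)/' h.py; cat > red.py <<'E'
from h import *
import json,sys
o=json.load(open(sys.argv[1]));C=cam("wrist",o)
im=cv2.imread(sys.argv[2])
m=masks(im)["red"];m[:,:180]=0
N,l,s,c=cv2.connectedComponentsWithStats(m);i=1+np.argmax(s[1:,4]);print(s[i])
m=np.uint8(l==i)*255
cn=max(cv2.findContours(m,cv2.RETR_EXTERNAL,cv2.CHAIN_APPROX_NONE)[0],key=len).reshape(-1,2)
W=cast(C,cn,34)[:,:2]
r=cv2.minAreaRect(np.float32(W));b=cv2.boxPoints(r);print(r,b.round(1).tolist())
e=[b[1]-b[0],b[2]-b[1]];L=max(e,key=np.linalg.norm);print("yaw long",np.arctan2(L[1],L[0]))
x,y,w,h=s[i][:4];cv2.imwrite(sys.argv[3],cv2.resize(im[y-10:y+h+10,x-10:x+w+10],None,fx=5,fy=5,interpolation=cv2.INTER_CUBIC))
E
python3 red.py o7.json pics/w7.png pics/w7z.png
```

```text
[ 202   72   92   92 3964]
((526.6571655273438, 372.5929870605469), (105.34304809570312, 60.53603744506836), 51.26713562011719) [[470.1000061035156, 350.3999938964844], [517.2999877929688, 312.6000061035156], [583.2000122070312, 394.70001220703125], [536.0, 432.6000061035156]]
yaw long 0.8947798
```

View pics/w7z.png

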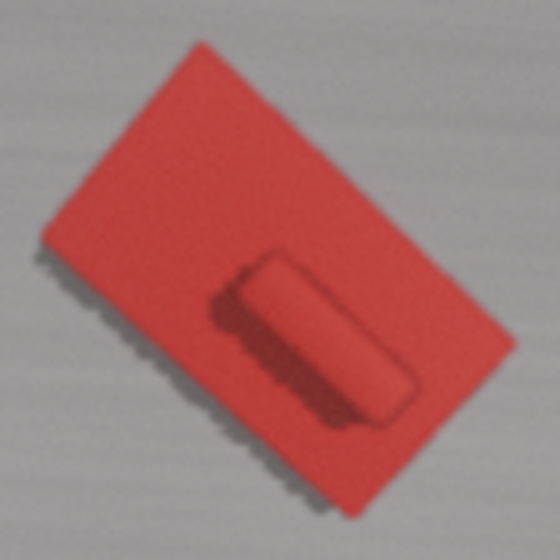

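```bash
python3 - <<'E'
from h import *
import json
o=json.load(open("o7.json"));C=cam("wrist",o)
p=np.array([(201,39),(517,345),(353,520),(40,235)])/5+[192,62]
W=cast(C,p,34)[:,:2];print(W.round(1).tolist(),W.mean(0))
for i in range(4):
    d=W[(i+1)%4]-W[i];print(np.linalg.norm(d).round(1),np.arctan2(d[1],d[0]).round(3))
B=cast(C,np.array([(278,250),(420,382),(386,428),(240,290)])/5+[192,62],70)[:,:2];print(B.round(1).tolist(),B.mean(0),np.arctan2(*(B[0]-B[1])[::-1]))
E
```

```text
[[584.5, 394.5], [516.6, 310.2], [468.3, 349.1], [536.2, 433.1]] [526.41886899 371.73969538]
108.3 -2.249
62.0 2.463
108.0 0.891
61.9 -0.674
[[535.8, 372.3], [508.4, 337.6], [497.3, 344.7], [526.5, 380.4]] [517.0210053  358.76330093] 0.9010141512029451
```

```bash
python3 -m pendant '[{"dx":0.24,"dy":0.525,"dz":0,"ax":0,"ay":0,"az":0},{"dx":0.24,"dy":0.525,"dz":0,"ax":0,"ay":0,"az":0},{"dx":0.24,"dy":0.525,"dz":0,"ax":0,"ay":0,"az":0},{"dx":0.24,"dy":0.525,"dz":0,"ax":0,"ay":0,"az":0},{"dx":0.24,"dy":0.525,"dz":0,"ax":0,"ay":0,"az":0},{"dx":0.24,"dy":0.525,"dz":0,"ax":0,"ay":0,"az":0},{"dx":0.24,"dy":0.525,"dz":0,"ax":0,"ay":0,"az":0},{"dx":0.24,"dy":0.525,"dz":0,"ax":0,"ay":0,"az":0},{"dx":0.24,"dy":0.525,"dz":0,"ax":0,"ay":0,"az":0},{"dx":0,"dy":0,"dz":0.5,"ax":0,"ay":0,"az":0},{"dx":0,"dy":0,"dz":0.6,"ax":0,"ay":0,"az":0},{"dx":0,"dy":0,"dz":0.6,"ax":0,"ay":0,"az":0},{"dx":0,"dy":0,"dz":0.4,"ax":0,"ay":0,"az":0},{"dx":0,"dy":0,"dz":0.2,"ax":0,"ay":0,"az":0},{"dx":0,"dy":0,"dz":0,"ax":0,"ay":0,"az":0}]' -1 20
```

```text
t: 9.5
position: [636.9, 13.3, 54.5]
eef_rot: [3.14, 0.005, 0.056]
contact_force: [-0.4, 0.0, -0.2]
gripper_width: 0.3
```

```bash
python3 -m pendant '[{"dx":0.06,"dy":-0.12,"dz":0,"ax":0,"ay":0,"az":0},{"dx":0,"dy":-0.12,"dz":0,"ax":0,"ay":0,"az":0},{"dx":0,"dy":-0.08,"dz":0,"ax":0,"ay":0,"az":0},{"dx":0,"dy":-0.08,"dz":0,"ax":0,"ay":0,"az":0},{"dx":0,"dy":-0.08,"dz":0,"ax":0,"ay":0,"az":0},{"dx":0,"dy":-0.01,"dz":0,"ax":0,"ay":0,"az":0},{"dx":0,"dy":0,"dz":0,"ax":0,"ay":0,"az":0}]' -1 20
```

```text
t: 10.2
position: [642.5, 51.9, 58.8]
eef_rot: [3.139, -0.004, 0.059]
contact_force: [1.2, -5.0, 4.4]
gripper_width: 0.2
```

```bash
python3 -m pendant '[{"dx":0,"dy":0.25,"dz":0.04,"ax":0,"ay":0,"az":0},{"dx":0,"dy":0.35,"dz":0,"ax":0,"ay":0,"az":0},{"dx":0,"dy":0.35,"dz":0,"ax":0,"ay":0,"az":0},{"dx":0,"dy":0.2,"dz":0,"ax":0,"ay":0,"az":0},{"dx":0,"dy":0.08,"dz":0,"ax":0,"ay":0,"az":0},{"dx":0,"dy":0.08,"dz":0,"ax":0,"ay":0,"az":0},{"dx":0,"dy":0.08,"dz":0,"ax":0,"ay":0,"az":0},{"dx":0,"dy":0.06,"dz":0,"ax":0,"ay":0,"az":0},{"dx":0,"dy":0,"dz":0,"ax":0,"ay":0,"az":0}]' -1 20
```

```text
t: 11.1
position: [647.9, -54.8, 54.2]
eef_rot: [-3.141, -0.001, 0.06]
contact_force: [0.0, 3.4, 1.9]
gripper_width: 0.4
```

```bash
python3 -m pendant '[{"dx":0,"dy":-0.06,"dz":0,"ax":0,"ay":0,"az":0},{"dx":0,"dy":0,"dz":-0.4,"ax":0,"ay":0,"az":0},{"dx":0,"dy":0,"dz":-0.6,"ax":0,"ay":0,"az":0},{"dx":-0.2,"dy":-0.2,"dz":-0.6,"ax":0,"ay":0,"az":0},{"dx":-0.4,"dy":-0.25,"dz":-0.4,"ax":0,"ay":0,"az":0},{"dx":-0.55,"dy":-0.2,"dz":-0.35,"ax":0,"ay":0,"az":0},{"dx":0,"dy":0,"dz":0,"ax":0,"ay":0,"az":0},{"dx":0,"dy":0,"dz":0,"ax":0,"ay":0,"az":0}]' 1 20
python3 - <<'E'
from h import *
import json
o=env.get_obs();print(np.round(o['position'],1),np.round(o['eef_rot'],4))
json.dump({k:np.array(v).tolist() for k,v in o.items()},open("o8.json","w"))
im=env.camera("wrist");cv2.imwrite("pics/w8.png",im)
cv2.imwrite("pics/w8z.png",cv2.resize(im[30:200,70:410],None,fx=2.35,fy=2.35,interpolation=cv2.INTER_CUBIC))
E
```

```text
t: 11.9
position: [559.0, -8.4, 230.5]
eef_rot: [3.14, -0.002, 0.059]
contact_force: [0.2, 0.2, -0.8]
gripper_width: 62.5
[559.   -8.4 230.5] [ 3.1395e+00 -1.8000e-03  5.9300e-02]
```

View pics/w8z.png

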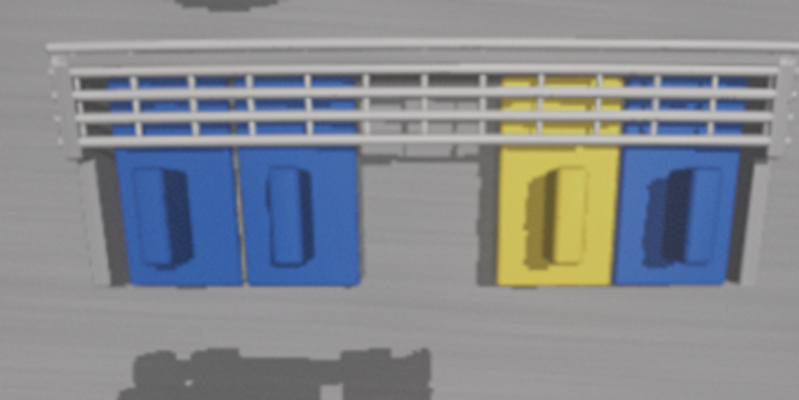

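```bash
python3 - <<'E'
from h import *
import json
o=json.load(open("o8.json"));C=cam("wrist",o)
z=lambda p:np.array(p)/2.35+[70,30]
L=cast(C,z([(131,285),(244,285),(361,285),(498,285),(612,285),(725,285)]),34)[:,:2]
K=cast(C,z([(108,285),(741,285)]),36)[:,:2]
d=K[0]-K[1];yaw=np.arctan2(-d[0],d[1]);R=np.array([[np.cos(yaw),-np.sin(yaw)],[np.sin(yaw),np.cos(yaw)]])
org=K.mean(0)+R@[54,0];print("yaw",yaw,"org",org,np.linalg.norm(d));print(np.round((L-org)@R,1).tolist())
E
```

```text
yaw 0.059064714464988746 org [645.227801    -1.13344367] 357.2059014363241
[[-54.3, 166.4], [-54.5, 102.0], [-54.6, 35.9], [-54.6, -41.3], [-54.5, -105.8], [-54.3, -170.4]]
```

```bash
python3 -m pendant '[{"dx":-0.03,"dy":-0.45,"dz":0,"ax":0,"ay":0,"az":0},{"dx":-0.03,"dy":-0.56,"dz":0,"ax":0,"ay":0,"az":0},{"dx":-0.03,"dy":-0.56,"dz":0,"ax":0,"ay":0,"az":0},{"dx":-0.03,"dy":-0.56,"dz":0,"ax":0,"ay":0,"az":0},{"dx":-0.03,"dy":-0.56,"dz":0,"ax":0,"ay":0,"az":0},{"dx":-0.03,"dy":-0.56,"dz":0,"ax":0,"ay":0,"az":0},{"dx":-0.03,"dy":-0.56,"dz":0,"ax":0,"ay":0,"az":0},{"dx":-0.03,"dy":-0.56,"dz":0,"ax":0,"ay":0,"az":0},{"dx":-0.03,"dy":-0.55,"dz":0,"ax":0,"ay":0,"az":0},{"dx":0,"dy":0,"dz":0.2,"ax":0,"ay":0,"az":-0.177},{"dx":0,"dy":0,"dz":0.2,"ax":0,"ay":0,"az":-0.177},{"dx":0,"dy":0,"dz":0.2,"ax":0,"ay":0,"az":-0.177},{"dx":0,"dy":0,"dz":0.2,"ax":0,"ay":0,"az":-0.177},{"dx":0,"dy":0,"dz":0.2,"ax":0,"ay":0,"az":-0.177},{"dx":0,"dy":0,"dz":0.2,"ax":0,"ay":0,"az":-0.177},{"dx":0,"dy":0,"dz":0,"ax":0,"ay":0,"az":0},{"dx":0,"dy":0,"dz":0,"ax":0,"ay":0,"az":0}]' -0.1 20
python3 - <<'E'
from h import *
o=env.get_obs();print(np.round(o['position'],1),np.round(o['eef_rot'],4))
cv2.imwrite("pics/w9.png",env.camera("wrist"))
E
```

```text
t: 13.65
position: [517.4, 358.8, 138.1]
eef_rot: [-3.14, 0.002, 0.889]
contact_force: [-0.4, -0.0, 1.1]
gripper_width: 41.6
[517.4 358.8 138.1] [-3.1404e+00  2.0000e-03  8.8890e-01]
```

View pics/w9.png

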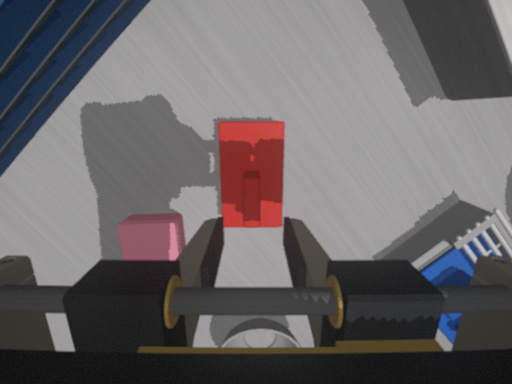

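```bash
python3 -m pendant '[{"dx":0,"dy":0,"dz":0.4,"ax":0,"ay":0,"az":0},{"dx":0,"dy":0,"dz":0.4,"ax":0,"ay":0,"az":0},{"dx":0,"dy":0,"dz":0.2,"ax":0,"ay":0,"az":0},{"dx":0,"dy":0,"dz":0.1,"ax":0,"ay":0,"az":0},{"dx":0,"dy":0,"dz":0,"ax":0,"ay":0,"az":0}]' -0.1 20; python3 -m pendant '[{"dx":0,"dy":0,"dz":0,"ax":0,"ay":0,"az":0},{"dx":0,"dy":0,"dz":0,"ax":0,"ay":0,"az":0},{"dx":0,"dy":0,"dz":0,"ax":0,"ay":0,"az":0},{"dx":0,"dy":0,"dz":0,"ax":0,"ay":0,"az":0},{"dx":0,"dy":0,"dz":0,"ax":0,"ay":0,"az":0},{"dx":0,"dy":0,"dz":0,"ax":0,"ay":0,"az":0}]' -1 40
python3 - <<'E'
from h import *
cv2.imwrite("pics/w10.png",env.camera("wrist"))
E
```

```text
t: 14.2
position: [517.0, 359.5, 56.9]
eef_rot: [-3.141, 0.0, 0.893]
contact_force: [-0.3, -0.7, 0.2]
gripper_width: 41.1
t: 14.8
position: [517.2, 359.9, 58.0]
eef_rot: [3.141, -0.001, 0.893]
contact_force: [-0.9, 0.7, 6.4]
gripper_width: 16.0
```

View pics/w10.png

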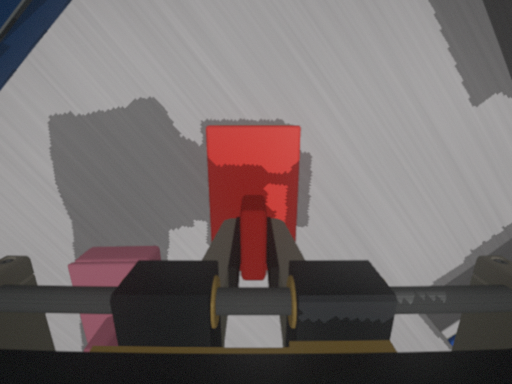

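```bash
python3 -m pendant '[{"dx":0,"dy":0,"dz":-0.2,"ax":0,"ay":0,"az":0},{"dx":0,"dy":0,"dz":-0.5,"ax":0,"ay":0,"az":0},{"dx":0,"dy":0,"dz":-0.5,"ax":0,"ay":0,"az":0},{"dx":-0.2,"dy":0.23,"dz":-0.2,"ax":0,"ay":0,"az":0},{"dx":-0.34,"dy":0.39,"dz":0,"ax":0,"ay":0,"az":0},{"dx":-0.36,"dy":0.42,"dz":0,"ax":0,"ay":0,"az":0},{"dx":-0.36,"dy":0.42,"dz":0,"ax":0,"ay":0,"az":0},{"dx":-0.36,"dy":0.42,"dz":0,"ax":0,"ay":0,"az":0},{"dx":-0.36,"dy":0.42,"dz":0,"ax":0,"ay":0,"az":0},{"dx":-0.36,"dy":0.42,"dz":0,"ax":0,"ay":0,"az":0},{"dx":-0.36,"dy":0.42,"dz":0,"ax":0,"ay":0,"az":0},{"dx":-0.34,"dy":0.39,"dz":0,"ax":0,"ay":0,"az":0},{"dx":-0.2,"dy":0.24,"dz":0,"ax":0,"ay":0,"az":0}]' -1 40
python3 -m pendant '[{"dx":0,"dy":0,"dz":0,"ax":0,"ay":0,"az":0.1},{"dx":0,"dy":0,"dz":0,"ax":0,"ay":0,"az":0.177},{"dx":0,"dy":0,"dz":0,"ax":0,"ay":0,"az":0.177},{"dx":0,"dy":0,"dz":0,"ax":0,"ay":0,"az":0.177},{"dx":0,"dy":0,"dz":0,"ax":0,"ay":0,"az":0.177},{"dx":0,"dy":0,"dz":0,"ax":0,"ay":0,"az":0.177},{"dx":0,"dy":0,"dz":0,"ax":0,"ay":0,"az":0.076},{"dx":0,"dy":0,"dz":0,"ax":0,"ay":0,"az":0},{"dx":0,"dy":0,"dz":0,"ax":0,"ay":0,"az":0}]' -1 40
python3 - <<'E'
from h import *
import json
o=env.get_obs();print(np.round(o['position'],1),np.round(o['eef_rot'],4))
json.dump({k:np.array(v).tolist() for k,v in o.items()},open("o11.json","w"))
cv2.imwrite("pics/w11.png",env.camera("wrist"))
E
```

```text
t: 16.15
position: [584.7, -12.0, 161.9]
eef_rot: [3.141, 0.003, 0.889]
contact_force: [-0.4, 0.1, -3.7]
gripper_width: 15.6
t: 17.05
position: [584.7, -7.2, 162.1]
eef_rot: [3.142, 0.001, 0.062]
contact_force: [0.5, 0.0, -3.8]
gripper_width: 15.7
[584.7  -7.2 162.1] [3.1415e+00 6.0000e-04 6.1700e-02]
```

View pics/w11.png

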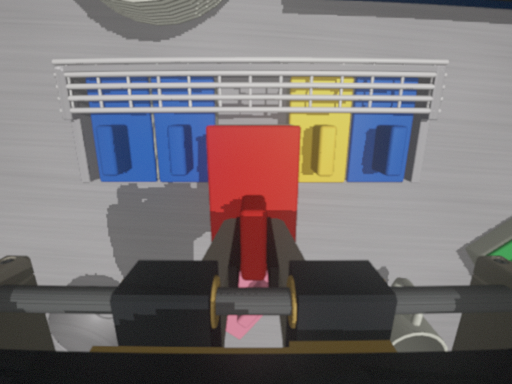

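```bash
python3 - <<'E'
from h import *
import json
o=json.load(open("o11.json"));C=cam("wrist",o)
y=.06;R=np.array([[np.cos(y),-np.sin(y)],[np.sin(y),np.cos(y)]]);org=np.array([645.5,-1.4])
A=cast(C,[(207.5,126),(300,126)],34+162-57.5)[:,:2];print("red rear",((A-org)@R).round(1).tolist(),np.linalg.norm(A[0]-A[1]))
B=cast(C,[(216.5,118),(290,118)],34)[:,:2];print("gap",((B-org)@R).round(1).tolist())
E
```

```text
red rear [[9.3, 27.4], [9.4, -33.3]] 60.71433113674109
gap [[13.5, 35.2], [13.6, -40.7]]
```

```bash
python3 -m pendant '[{"dx":0,"dy":0,"dz":0.25,"ax":0,"ay":0,"az":0},{"dx":0,"dy":0,"dz":0.4,"ax":0,"ay":0,"az":0},{"dx":0,"dy":0,"dz":0.3,"ax":0,"ay":0,"az":0},{"dx":0,"dy":0,"dz":0.2,"ax":0,"ay":0,"az":0},{"dx":0,"dy":0,"dz":0.12,"ax":0,"ay":0,"az":0},{"dx":0,"dy":0,"dz":0.07,"ax":0,"ay":0,"az":0},{"dx":0,"dy":0,"dz":0.03,"ax":0,"ay":0,"az":0},{"dx":0,"dy":0,"dz":0,"ax":0,"ay":0,"az":0}]' -1 40
```

```text
t: 17.9
position: [585.5, -7.1, 59.8]
eef_rot: [3.142, -0.001, 0.06]
contact_force: [-0.2, -0.0, -3.8]
gripper_width: 15.7
```

```bash
python3 - <<'E'
from h import *
cv2.imwrite("pics/w12.png",env.camera("wrist"))
cv2.imwrite("pics/s12.png",cv2.resize(env.camera("scene")[110:290,200:380],None,fx=3,fy=3,interpolation=cv2.INTER_CUBIC))
E
```

```text
(no output)
```

View pics/w12.png

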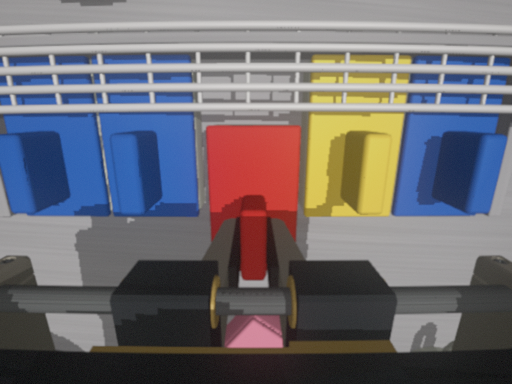

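View pics/s12.png

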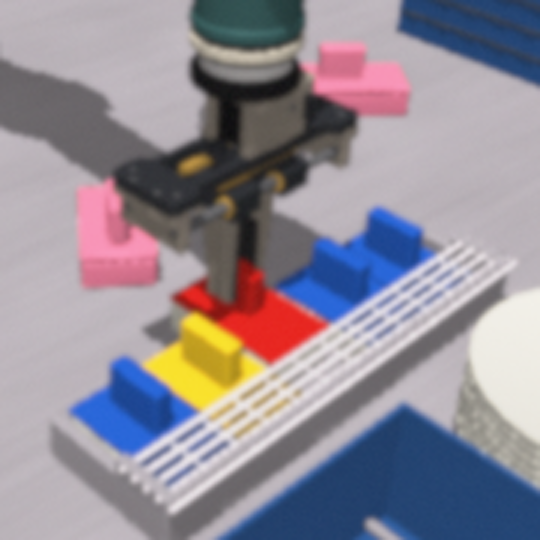

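```bash
python3 -m pendant '[{"dx":0,"dy":0,"dz":0.03,"ax":0,"ay":0,"az":0},{"dx":0.05,"dy":0,"dz":0,"ax":0,"ay":0,"az":0},{"dx":0.1,"dy":0,"dz":0,"ax":0,"ay":0,"az":0},{"dx":0.1,"dy":0,"dz":0,"ax":0,"ay":0,"az":0},{"dx":0.1,"dy":0,"dz":0,"ax":0,"ay":0,"az":0},{"dx":0.1,"dy":0,"dz":0,"ax":0,"ay":0,"az":0},{"dx":0.08,"dy":0,"dz":0,"ax":0,"ay":0,"az":0},{"dx":0.04,"dy":0,"dz":0,"ax":0,"ay":0,"az":0},{"dx":0,"dy":0,"dz":0,"ax":0,"ay":0,"az":0},{"dx":0,"dy":0,"dz":0,"ax":0,"ay":0,"az":0}]' -1 40
```

```text
t: 19.0
position: [628.7, -4.5, 58.0]
eef_rot: [3.141, -0.001, 0.06]
contact_force: [-2.5, 0.1, 4.6]
gripper_width: 15.8
```

```bash
python3 -m pendant '[{"dx":0.02,"dy":0,"dz":0,"ax":0,"ay":0,"az":0},{"dx":0.01,"dy":0,"dz":0,"ax":0,"ay":0,"az":0},{"dx":0,"dy":0,"dz":0,"ax":0,"ay":0,"az":0},{"dx":0,"dy":0,"dz":0,"ax":0,"ay":0,"az":0}]' -1 40; python3 -m pendant '[{"dx":0,"dy":0,"dz":0,"ax":0,"ay":0,"az":0},{"dx":0,"dy":0,"dz":0,"ax":0,"ay":0,"az":0},{"dx":0,"dy":0,"dz":0,"ax":0,"ay":0,"az":0},{"dx":0,"dy":0,"dz":0,"ax":0,"ay":0,"az":0}]' -0.3 40
```

```text
t: 19.4
position: [630.2, -4.4, 58.0]
eef_rot: [3.141, 0.0, 0.06]
contact_force: [-4.8, 0.1, 7.5]
gripper_width: 16.0
t: 19.8
position: [630.3, -4.5, 57.0]
eef_rot: [-3.142, -0.0, 0.06]
contact_force: [0.4, 0.3, 0.1]
gripper_width: 32.2
```

Released; rise straight up and look.

```bash
python3 -m pendant '[{"dx":0,"dy":0,"dz":-0.3,"ax":0,"ay":0,"az":0},{"dx":0,"dy":0,"dz":-0.5,"ax":0,"ay":0,"az":0},{"dx":0,"dy":0,"dz":-0.6,"ax":0,"ay":0,"az":0},{"dx":-0.3,"dy":0,"dz":-0.5,"ax":0,"ay":0,"az":0},{"dx":-0.5,"dy":0,"dz":-0.4,"ax":0,"ay":0,"az":0},{"dx":-0.2,"dy":0,"dz":0,"ax":0,"ay":0,"az":0},{"dx":0,"dy":0,"dz":0,"ax":0,"ay":0,"az":0}]' -0.3 40
python3 - <<'E'
from h import *
import json
o=env.get_obs();print(np.round(o['position'],1),np.round(o['eef_rot'],4))
json.dump({k:np.array(v).tolist() for k,v in o.items()},open("o13.json","w"))
im=env.camera("wrist");cv2.imwrite("pics/w13.png",im)
cv2.imwrite("pics/w13z.png",cv2.resize(im[30:200,70:410],None,fx=2.35,fy=2.35,interpolation=cv2.INTER_CUBIC))
cv2.imwrite("pics/s13.png",env.camera("scene"))
E
```

```text
t: 20.5
position: [554.1, -9.3, 230.9]
eef_rot: [3.14, -0.002, 0.06]
contact_force: [0.5, -0.3, -0.5]
gripper_width: 32.5
[554.1  -9.3 230.9] [ 3.1401e+00 -1.7000e-03  5.9900e-02]
```

View pics/w13z.png

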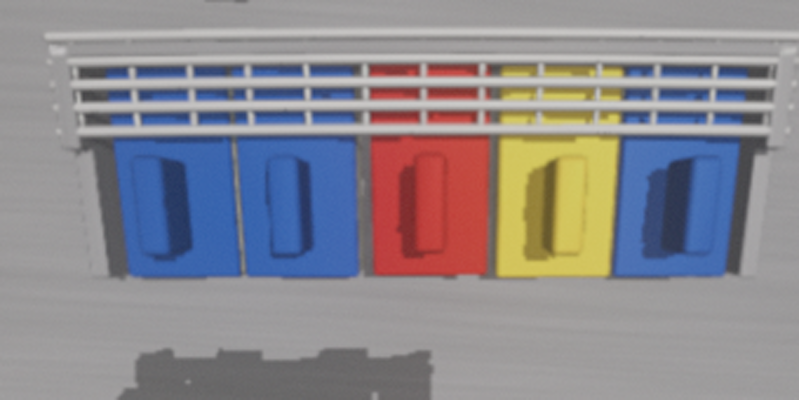

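View pics/s13.png

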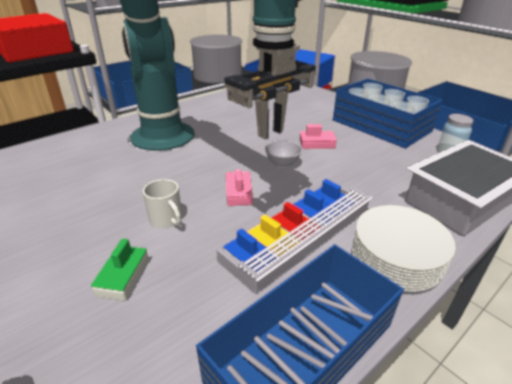

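```bash
python3 - <<'E'
from h import *
import json
o=json.load(open("o13.json"));C=cam("wrist",o)
z=lambda p:np.array(p)/2.35+[70,30]
L=cast(C,z([(130,276),(243,276),(359,275),(372,275),(489,275),(497,275),(611,275),(725,274)]),34)[:,:2]
y=.06;R=np.array([[np.cos(y),-np.sin(y)],[np.sin(y),np.cos(y)]]);org=np.array([645.5,-1.4])
print(np.round((L-org)@R,1).tolist());print(env.get_obs()['t'])
a=cv2.imread("pics/scene0.png")
b=cv2.imread("pics/s13.png")
d=cv2.absdiff(a,b).max(2)
for n,(x0,y0,x1,y1) in dict(green=(85,232,155,305),mug=(140,175,190,232),bowl=(262,138,304,170)).items(): print(n,(d[y0:y1,x0:x1]>40).sum())
print(env.finish_job())
E
```

```text
[[-54.4, 166.4], [-54.7, 102.2], [-54.3, 36.8], [-54.3, 29.5], [-54.3, -36.3], [-54.3, -40.8], [-54.2, -105.1], [-53.4, -170.0]]
20.6
green 0
mug 0
bowl 99
the job is handed in; nothing more can be done
None
```

The red tub is in the row, directly left of the yellow one, and the job was handed in at about 20.6 s of the 56 s allowed.

**What I did:**
- I pushed the two left blue tubs left with the closed fingertips, then yellow and blue3 right.
- My first push opened only about 60 mm, because the fingertips are narrower than I had assumed. A second push opened it to about 77 mm.
- I gripped the red tub by its bar, set it down just in front of the shelf and slid it back until the force rose slightly. Then I released it and backed away.

**Last checks (wrist picture):**
- All five lids have their front edges at rack x of about -54 mm, so the tub centres are at about x = 0 to +1 mm.
- The row looks square, and the outer edges of the row are at y of about +166 and -170 mm.
- Red is about 70 mm from yellow and about 66 mm from its blue neighbour, centre to centre.
- The open gripper was well clear above, with no force reading.

**Bystanders:** In the scene camera, the green tub and the mug areas are unchanged from the start. The bowl area differed by 99 pixels. The gripper and its shadow were over it at the time and nothing touched it, so I put the difference down to them, but I did not check it from another view.

**Disagreement:** the red tub's starting angle measured about 0.89 rad, more than the stated 0.8. The lid edges and the bar agreed on it, and the grasp came out true.

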